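# Set the stop of the wedge-cutting cradle and squeeze its cam lever shut

### The arm

A 6-joint arm with a two-finger parallel gripper is mounted at the origin on a cart in front of the work surface, level with it; the furniture and walls round the work are solid. World frame = base frame: x ahead of the robot, y to its left, z up, the work surface at z = 0. Lengths are in m, angles in degrees, forces in N, time in s.
With the tool pointing down it reaches from about 0.35 to 0.875 m from the base axis. Payload 4.2 kg.
Tool frame: the origin (TCP) lies on the centre line of the jaws, within the pads' length; the fingertips stand 17 mm ahead of it and the grasp point (between the pads) lies 2 mm behind it; z points along the fingers, y is the direction in which the jaws open and shut (so a half turn about z gives the same grasp; the last joint's range is limited). The gripper opens to 87 mm and grips with 3 to 60 N. Pads are 19 mm wide; open, the fingers measure 117 mm over their backs; the gripper's body (75 mm by 190 mm) begins 51 mm behind the grasp point.
Start: joints at [-48.724, 22.042, 0.453, 0, -68.411, -14.817], TCP at [0.278, -0.56, 0.24] pointing down, gripper open.
Joint ranges: [-179.83, 179.83], [-69.29, 118.12], [-61.27, 80.66], [-181.25, 117.63], [-171.15, -9.14], [-177.46, 177.46]. Speed limits (degrees/s): [159.86, 159.86, 180, 180, 180, 180].

### API

Orientations are given as a 3x3 rotation matrix whose columns are the frame's x, y, z axes.
In Python, from station import * gives the robot as it stands.
- The arm moves only by the tool play_rows, never from a script. Its argument "targets" is a list that holds one entry, the list of rows, each a list of 5 numbers: the closure, from 0 (fully open) to 1 (shut), then the shift along the world's x, y, z in m, then the turn about the world's z in rad. In form: [[[gripper, x, y, z, twist], ...]]. A call has 1 to 5 rows; each row is the pose to reach, as a shift and turn from the pose commanded when the call began; what a row does not reach only later rows make up. A row lasts 1/12 s, in which the tool goes at most 41.7 mm and 7.16 degrees, less where a joint would pass 70% of its speed; a pose out of reach is approached as far as the arm can. A call with a gripper value outside its range is refused whole. The fingers move at their own pace and stop on an object; the grip force is fixed at half the most. Time passes only in rows, so rows that repeat a pose let the fingers close. It gives the time, the measured TCP pose, the force and the opening at its end, in the units of the state.
- sense(): the state, without advancing time (a new reading comes with each control period).
- capture(name): name is "scene" or "top" or "wrist"; returns the picture (400x640x3 uint8, blue, green, red); there is no depth.
- get_calibration(name): a dict with "camera_matrix" (3x3 intrinsics, pixels), "D" ([k1, k2, p1, p2, k3] as OpenCV has them; the pictures are not rectified), "T" (4x4, takes a point from camera to world coordinates). Camera axes: x right, y up, looking along -z (the intrinsics and any distortion apply to the point x, -y, -z); pixel columns grow to the right and rows downward; lengths in m; the calibration is good to about 2 mm. A picture is of the moment at which its call begins: read the wrist's pose just before it. get_calibration takes no time and is no camera call; for the wrist camera it gives the pose at the moment of the call.
- finish_job(): hands the job in, once; it reports no verdict.
The state is a dict: "time_s": time; "joints": joint angles; "joint_velocities": joint speeds; "effort": joint torques, N m; "tcp_pos": TCP position; "ee_rot": TCP orientation; "wrist_force": force on the tool from outside, world axes, zero at the start; "moment": the same for the moment, N m; "gripper_width": opening from 0.0 (shut) to 1.0 (fully open).
Only numpy, scipy, OpenCV 4.12 (cv2) and the standard library are available. Lean on these libraries where they do the work, as an engineer would, in place of code of your own. Each camera call takes 0.05 s, during which the arm holds its last target. There are 200 camera calls.

### The job

Set up the sloped wedge-cutting cradle for the next cut. Lay the 85 mm offcut flat on its bed with the long side running up the slope and the lower end at the sliding stop, and let go of it; then push the stop, and the offcut with it, up the slope until the stop's uphill face is level with the lower edge of the index clip on the steel rule, and hold it there while you squeeze the cam lever shut against the thumb post. Finish still holding: the stop stays at the index, pinched by lever and post between the fingers. Do not shift the index clip or the other things on the table.

Things in the scene. Friction and masses are not known exactly. Their poses are not given: they have to be found in the camera images.
- cradle: Fixed plywood cradle: base 256 x 225 x 12 mm; bed 260 (up the slope) x 190 x 16 mm rising at 18 deg (0.314 rad) along cradle +x, away from the robot. Origin: centre of the base's underside, on the table; x level, to the high side; y left; z up. The bed's upper face starts at x -125, z 30 mm. A flush T-track runs up its middle, a steel rule along its right edge.
- block: The offcut to lay on the bed: plain pale wood, 50 x 85 x 20 mm (x, y, z), the only loose piece of that size; 40 to 90 g. Origin: centre of its underside; y is its long axis, z up. It starts flat on the table left of the cradle. On the bed it does not slide down by itself.
- stop (a joint): Travel of the sliding stop up the slope, m: 0 at its lower end, where it starts; at most 0.100. While the cam lever is open it runs freely and slides back down by its own weight (0.55 kg, about 1.5 N along the slope); with the lever shut the cam clamps it to the bed.
- stop_grip (a point): Point on the stop midway between thumb post and shut lever, 40 mm off the bed's face; axes: x up the slope, y left, z square off the bed. Post (right) and lever (left) are 26 mm wide in x and reach 66 mm off the bed; 28 mm over both outer faces with the lever shut. The saddle under them is 11 mm high, out to y +-28 mm. Free space for a finger on either side.
- stop_face (a point): Middle of the uphill face of the stop's fence bar, on the bed's face, 28 mm uphill of stop_grip (same axes); 83 mm up the bed at travel 0. The aluminium bar is 12 mm thick, 148 mm wide (y), top 44 mm off the bed; fingers beside post and lever can push its downhill face (16 mm uphill of stop_grip). The offcut resting on the uphill face has its origin 42.5 mm uphill of this point.
- post_top (a point): Top outer (right) edge of the thumb post fixed on the stop, 64 mm off the bed (axes as stop_grip). The post is an upright ribbed aluminium plate, 26 mm wide, 8 mm thick, outer face at y -14 mm of stop_grip, 10 to 66 mm off the bed.
- lever (a joint): Angle of the cam lever, rad: 0 shut (lever parallel to the post); starts open at 0.46 to 0.52; end stop 0.54. It swings out to the left about an axis along the slope and stays where it is left. Over about the last 0.35 rad the cam bites; shutting it takes about 15 N on its upper half, then it passes over centre and stays shut. The squeeze may nudge the stop by 1 to 3 mm.
- lever_tip (a point): Outer (left) face of the cam lever at its tip, 50 mm from the pivot axis; z runs up the lever, x up the slope. The lever is a ribbed steel paddle, 26 mm wide, 8 mm thick, pivoted 10 mm left of the stop's middle and 14 mm off the bed's face. Shut, its outer face is at y +14 mm of stop_grip; open at 0.52 rad the tip reaches about y +39 mm.
- index_edge (a point): The length mark: a point on the straight downhill edge of the index clip, 77 mm right of the bed's middle (axes as stop_grip). The clip is dark steel, 18 x 31 mm, with a brass thumbscrew, on the rule at the bed's right edge. Set anew for each job, 40 to 85 mm uphill of where the stop's face starts. Held by friction.
- tin: Bystander: round metal tin, 68 mm across, 26 mm high. Origin: centre of its underside.
- small_block: Bystander: smaller wood offcut 35 x 60 x 24 mm. Origin: centre of its underside.
- stick: Bystander: thin wood stick 11 x 105 x 9 mm. Origin: centre of its underside.

How it is judged:
By the outcome, as a careful person would: the job done as asked, in the order asked, and still so for the second after the job is handed in, while the arm keeps its last pose, push and grip.
It also fails if it takes over 58 s, if anything falls off the work surface, if the arm or the gripper's body presses on something with over 40 N, if the wrist force passes 120 N, or if a joint passes its speed limit or range.

## Working session

There is one attempt and no reset: what is moved stays moved. The work goes in short steps, Python scripts to look and compute and a tool call to move; the robot and the scene stay as the last step left them, time stands still between calls to the robot, and variables do not carry over. Pictures are saved under pics/ and viewed, on a budget of 10 in all, crops included, one or two more only if the job needs it, and the job is handed in when it is done.

Besides the shell and the picture viewer there is one more tool, called as name([rows], argument=value, ...), one row to a line, values as JSON. play_rows: Moves the arm, as the interface text tells. Its arguments: {"type":"object","properties":{"targets":{"type":"array","items":{"type":"array","items":{"type":"array","items":{"type":"number"}}}}},"required":["targets"]}

```bash
mkdir -p pics
cat > h.py <<'E'
from station import *
import numpy as np, cv2
def ray(cal,u,v):
    K=np.array(cal["camera_matrix"],float);D=np.array(cal["D"],float);T=np.array(cal["T"],float)
    x,y=cv2.undistortPoints(np.array([[[u,v]]],float),K,D)[0,0]
    d=T[:3,:3]@np.array([x,-y,-1.]); return T[:3,3],d/np.linalg.norm(d)
def onplane(cal,u,v,z=0,n=(0,0,1),p=None):
    n=np.array(n,float); p=np.array([0,0,z]) if p is None else np.array(p)
    o,d=ray(cal,u,v); return o+d*((p-o)@n)/(d@n)
def proj(cal,P):
    K=np.array(cal["camera_matrix"],float);D=np.array(cal["D"],float);T=np.array(cal["T"],float)
    c=(np.atleast_2d(P)-T[:3,3])@T[:3,:3]; c=c*[1,-1,-1]
    return cv2.projectPoints(c,np.zeros(3),np.zeros(3),K,D)[0][:,0]
def tri(c1,p1,c2,p2):
    o1,d1=ray(c1,*p1);o2,d2=ray(c2,*p2)
    s=np.linalg.lstsq(np.c_[d1,-d2],o2-o1,rcond=None)[0]
    a=o1+d1*s[0];b=o2+d2*s[1];return (a+b)/2,np.linalg.norm(a-b)
E
python3 - <<'E'
from h import *
s=sense();print(s)
for n in("scene","top"):
    im=capture(n);cv2.imwrite(f"pics/{n}0.png",im);c=get_calibration(n);print(n,np.round(c["T"],3).tolist(),np.round(c["camera_matrix"],1).tolist(),c["D"])
E
```

```text
{'time_s': 0.0, 'joints': array([-4.87241749e+01,  2.20913740e+01,  3.78658140e-01, -3.14377054e-02,
       -6.84101143e+01, -1.48179519e+01]), 'joint_velocities': array([ 5.39777979e-05,  4.88718102e-02, -1.95873752e-03,  6.01888389e-02,
        6.12674025e-02, -6.46827761e-02]), 'effort': array([-6.32430310e-04, -3.90660059e+01,  1.87405998e+01,  4.21989486e+00,
        1.10384321e-02, -1.94299637e-04]), 'tcp_pos': array([ 0.27824687, -0.55900446,  0.2384391 ]), 'ee_rot': array([[-8.95352337e-01, -4.45357307e-01, -1.03075652e-03],
       [-4.45358496e-01,  8.95350220e-01,  1.94767828e-03],
       [ 5.54753222e-05,  2.20291448e-03, -9.99997572e-01]]), 'wrist_force': array([-0.03630318,  0.46325797,  0.1207355 ]), 'moment': array([ 0.02642026,  0.0328486 , -0.05117477]), 'gripper_width': 0.9970328911665624}
scene [[-0.621, 0.362, -0.696, -0.23], [-0.784, -0.305, 0.541, 0.82], [-0.016, 0.881, 0.473, 0.644], [0.0, 0.0, 0.0, 1.0]] [[506.1, 0.0, 313.9], [0.0, 506.1, 201.9], [0.0, 0.0, 1.0]] [-0.1201181  0.         0.         0.         0.       ]
top [[-0.023, 0.984, -0.176, 0.332], [-1.0, -0.025, -0.011, 0.184], [-0.016, 0.176, 0.984, 1.334], [0.0, 0.0, 0.0, 1.0]] [[454.3, 0.0, 312.2], [0.0, 454.3, 199.1], [0.0, 0.0, 1.0]] [-0.10530452  0.          0.          0.          0.        ]
```

View pics/top0.png

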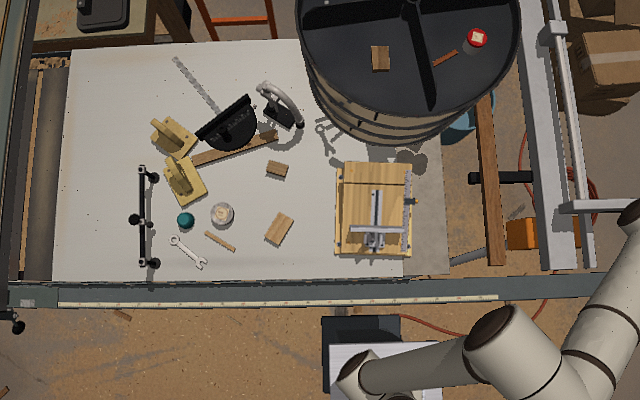

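View pics/scene0.png

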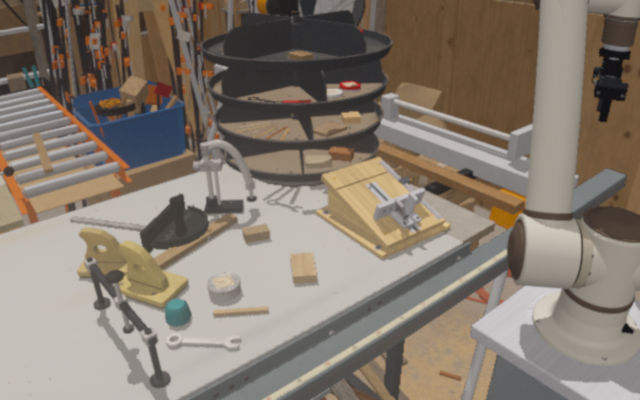

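Top view: cradle near (373,210), with its stop bar near (375,232), offcut at (279,228), tin (222,214), small block (277,168) and stick (220,241). The scene view shows the same items. I'll enlarge the cradle and offcut from both views.

Run:
```python
from h import *
t=cv2.imread("pics/top0.png");s=cv2.imread("pics/scene0.png")
a=cv2.resize(t[150:270,260:420],None,fx=5,fy=5,interpolation=cv2.INTER_CUBIC)
cv2.imwrite("pics/c1.png",a)
b=cv2.resize(s[145:265,305:465],None,fx=5,fy=5,interpolation=cv2.INTER_CUBIC)
cv2.imwrite("pics/c2.png",b)
# block contour in top
hsv=cv2.cvtColor(t,cv2.COLOR_BGR2HSV)
m=cv2.inRange(hsv,(8,70,90),(28,255,255));m[:, :260]=0;m[:,300:]=0;m[:200]=0;m[252:]=0
cs,_=cv2.findContours(m,cv2.RETR_EXTERNAL,cv2.CHAIN_APPROX_NONE);c=max(cs,key=cv2.contourArea)
r=cv2.minAreaRect(c);print(r,cv2.contourArea(c))
cal=get_calibration("top")
P=np.array([onplane(cal,u,v,.02)[:2] for u,v in c[:,0]])
rr=cv2.minAreaRect((P*1000).astype(np.float32));print(rr,cv2.boxPoints(rr))
```

```text
((278.4270324707031, 227.99356079101562), (16.70560646057129, 29.15291976928711), 31.607500076293945) 449.0
((484.5880432128906, 299.38409423828125), (49.00800704956055, 84.71275329589844), 57.52949523925781) [[435.69797 301.45053]
 [507.1674  255.97116]
 [533.47815 297.31766]
 [462.0087  342.79703]]
```

View pics/c1.png

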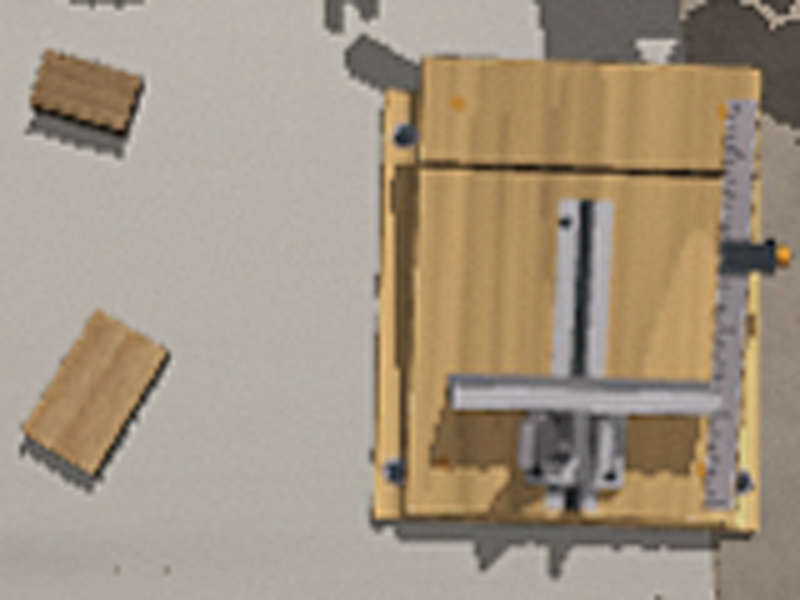

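View pics/c2.png

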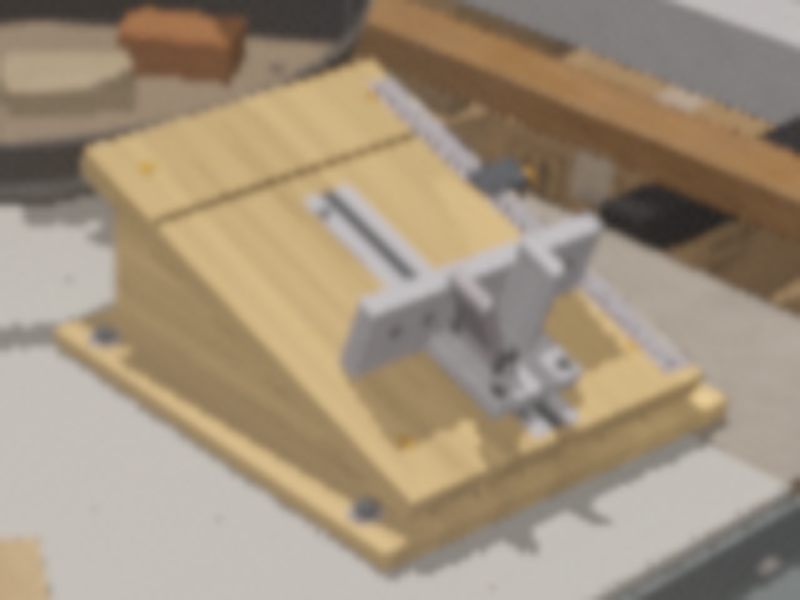

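Crop c1 (top): bed corners are at about (425,58), (760,68) and (403,515), base corners at (375,521) and (387,92). The stop bar's top runs (450,392)–(722,402), and the clip's downhill edge is at about (745,271). In c2 (scene) the lever leans left, open. I'll fit the cradle's pose from those points.

Run:
```python
from h import *
cal=get_calibration("top");cs=get_calibration("scene")
S=np.radians(18)
def bed(s,y,n=0): return np.array([-.125+s*np.cos(S)-n*np.sin(S),y,.03+s*np.sin(S)+n*np.cos(S)])
f=lambda u,v:((u+.5)/5-.5+260,(v+.5)/5-.5+150)
g=lambda u,v:((u+.5)/5-.5+305,(v+.5)/5-.5+145)
def fit(L):
    A=np.array([p[:2] for p,_ in L]);B=np.array([w[:2] for _,w in L])
    a=A-A.mean(0);b=B-B.mean(0)
    th=np.arctan2((a[:,0]*b[:,1]-a[:,1]*b[:,0]).sum(),(a*b).sum())
    R=np.array([[np.cos(th),-np.sin(th)],[np.sin(th),np.cos(th)]]);t=B.mean(0)-R@A.mean(0)
    return th,R,t,(B-A@R.T-t)*1000
mk=lambda c,k,pts:[(np.array(p),onplane(c,*k(*uv),p[2])) for p,uv in pts]
T=mk(cal,f,[(bed(.26,.095),(425,58)),(bed(.26,-.095),(760,68)),(bed(0,.095),(403,515)),((-.128,.1125,.012),(375,521)),((.128,.1125,.012),(387,92))])
Q=mk(cs,g,[(bed(.26,.095),(83,152)),(bed(.26,-.095),(377,60)),(bed(0,.095),(412,503)),(bed(0,-.095),(705,372)),((-.128,.1125,.012),(392,562)),((.128,.1125,.012),(58,328)),((-.128,-.1125,.012),(727,400))])
for L in(T,Q,T+Q):
    th,R,t,r=fit(L);print(np.degrees(th).round(2),t.round(4),r.round(1).tolist())
W=lambda p:np.r_[R@p[:2]+t,p[2]]
Rs=np.c_[W(bed(1,0))-W(bed(0,0)),W(bed(0,1))-W(bed(0,0))];n=np.cross(Rs[:,0],Rs[:,1])
def loc(p): d=p-W(bed(0,0)); return [round(float(d@k)*1000,1) for k in(Rs[:,0],Rs[:,1],n)]
for h,uv in((.002,(745,271)),(.044,(450,378)),(.044,(722,388)),(.044,(450,410)),(.044,(720,412))):
    print(uv,loc(onplane(cal,*f(*uv),n=n,p=W(bed(0,0,h)))))
print("clip scene",loc(onplane(cs,*g(480,190),n=n,p=W(bed(0,0,.003)))))
for nm,p in(("grip",bed(.055,0,.04)),("face",bed(.083,0)),("blk",bed(.1255,0))):print(nm,W(p).round(4))
```

```text
-3.26 [0.528  0.0191] [[0.4, -1.4], [1.0, 1.9], [-0.3, 1.4], [-0.4, -0.7], [-0.7, -1.3]]
-3.24 [0.5283 0.0173] [[-0.6, 2.1], [-1.7, -1.3], [2.7, -0.5], [3.0, -1.9], [-4.2, 2.0], [-0.5, -2.9], [1.2, 2.6]]
-3.2 [0.5282 0.018 ] [[0.3, -0.4], [0.7, 2.9], [-0.4, 2.6], [-0.4, 0.5], [-0.7, -0.4], [-0.4, 1.2], [-1.7, -2.1], [2.8, -1.2], [3.0, -2.6], [-4.0, 1.3], [-0.3, -3.8], [1.2, 1.9]]
(745, 271) [146.5, -89.5, 2.0]
(450, 378) [88.6, 76.7, 44.0]
(722, 388) [87.4, -72.4, 44.0]
(450, 410) [70.7, 76.0, 44.0]
(720, 412) [74.0, -72.1, 44.0]
clip scene [150.7, -76.5, 3.0]
grip [0.4433 0.0228 0.085 ]
face [0.4822 0.0206 0.0556]
blk [0.5226 0.0184 0.0688]
```

play_rows([
  [[0,0.047,0.194,0,-0.5],[0,0.047,0.194,0,-0.5],[0,0.047,0.194,0,-0.5],[0,0.047,0.194,0,-0.5],[0,0.047,0.194,0,-0.5]],
])

```text
time_s: 0.52
tcp_pos: [0.3253, -0.3639, 0.239]
ee_rot: [[-0.999, 0.043, -0.001], [0.043, 0.999, 0.001], [0.001, 0.0, -1.0]]
wrist_force: [1.9, 0.8, 0.6]
gripper_width: 0.996
```

play_rows([
  [[0,0.047,0.194,0,-0.528],[0,0.047,0.194,0,-0.528],[0,0.047,0.194,0,-0.528],[0,0.047,0.194,0,-0.528],[0,0.047,0.194,0,-0.528]],
])

```text
time_s: 0.93
tcp_pos: [0.3665, -0.1965, 0.2395]
ee_rot: [[-0.852, 0.524, -0.0], [0.524, 0.852, 0.0], [0.0, 0.0, -1.0]]
wrist_force: [0.4, -1.0, 0.7]
gripper_width: 1.002
```

play_rows([
  [[0,0.047,0.194,0,0],[0,0.047,0.194,0,0],[0,0.047,0.194,0,0],[0,0.047,0.194,0,0],[0,0.047,0.194,0,0]],
])

```text
time_s: 1.35
tcp_pos: [0.4137, -0.0016, 0.2397]
ee_rot: [[-0.856, 0.518, 0.001], [0.518, 0.856, 0.0], [-0.0, 0.001, -1.0]]
wrist_force: [1.6, 0.3, -0.5]
gripper_width: 0.999
```

play_rows([
  [[0,0.047,0.194,0,0],[0,0.047,0.194,0,0],[0,0.047,0.194,0,0],[0,0.047,0.194,0,0],[0,0.047,0.194,0,0]],
])

```text
time_s: 1.77
tcp_pos: [0.4608, 0.1927, 0.2393]
ee_rot: [[-0.856, 0.518, -0.0], [0.518, 0.856, 0.0], [0.0, 0.0, -1.0]]
wrist_force: [0.2, 0.3, 0.1]
gripper_width: 0.996
```

play_rows([
  [[0,0.024,0.107,0,-0.02],[0,0.024,0.107,0,-0.02],[0,0.024,0.107,0,-0.02],[0,0.024,0.107,-0.04,-0.02],[0,0.024,0.107,-0.04,-0.02]],
])

```text
time_s: 2.18
tcp_pos: [0.4813, 0.2962, 0.1927]
ee_rot: [[-0.844, 0.536, -0.011], [0.536, 0.844, -0.007], [0.005, -0.012, -1.0]]
wrist_force: [-1.7, -1.7, -2.7]
gripper_width: 1.001
```

Run:
```python
from h import *
s=sense();cal=get_calibration("wrist");t=capture("wrist");cv2.imwrite("pics/w1.png",t)
print(s["tcp_pos"],s["ee_rot"].round(3).tolist(),np.round(cal["T"],3).tolist())
hsv=cv2.cvtColor(t,cv2.COLOR_BGR2HSV);m=cv2.inRange(hsv,(8,70,90),(28,255,255))
cs,_=cv2.findContours(m,cv2.RETR_EXTERNAL,cv2.CHAIN_APPROX_NONE)
for c in cs:
    if cv2.contourArea(c)<1500: continue
    P=np.array([onplane(cal,u,v,.02)[:2]*1000 for u,v in c[:,0]],np.float32);print(cv2.boundingRect(c),cv2.minAreaRect(P))
```

```text
[0.48133629 0.29618063 0.19268995] [[-0.844, 0.536, -0.011], [0.536, 0.844, -0.007], [0.005, -0.012, -1.0]] [[0.536, -0.81, -0.239, 0.414], [0.844, 0.51, 0.165, 0.341], [-0.012, -0.29, 0.957, 0.338], [0.0, 0.0, 0.0, 1.0]]
(297, 325, 305, 19) ((730.8561401367188, 324.3083801269531), (380.6814270019531, 27.567668914794922), 58.521114349365234)
(202, 301, 78, 44) ((577.5601196289062, 108.88386535644531), (100.52230072021484, 65.11407470703125), 58.133296966552734)
(94, 201, 120, 73) ((446.4173583984375, 86.59786224365234), (119.2467269897461, 82.24861907958984), 86.82212829589844)
(302, 147, 47, 76) ((484.1211242675781, 297.9230041503906), (49.17805480957031, 84.61186981201172), 57.90005111694336)
(0, 98, 84, 68) ((254.98704528808594, 75.54508972167969), (46.9393310546875, 123.7750244140625), 0.12995204329490662)
(545, 96, 95, 157) ((633.1375732421875, 542.3201293945312), (93.11852264404297, 174.07843017578125), 74.54448699951172)
```

View pics/w1.png

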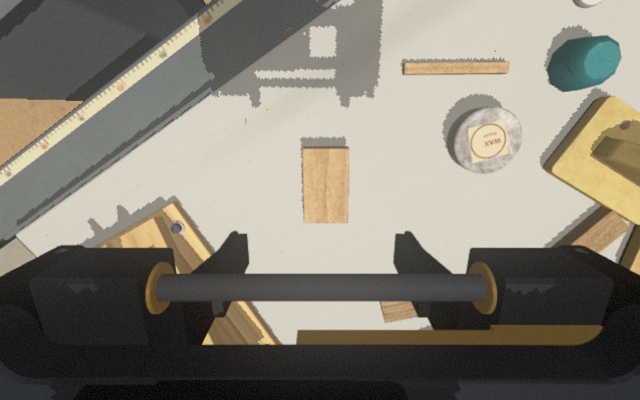

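The wrist view shows the offcut centred between the jaws at (325,185). Descending to grasp it.

play_rows([
  [[0,0,-0.001,-0.04,0],[0,0,-0.001,-0.08,0],[0,0,-0.001,-0.12,0],[0,0,-0.001,-0.16,0],[0,0,-0.001,-0.176,0]],
])

```text
time_s: 2.65
tcp_pos: [0.4832, 0.2935, 0.0205]
ee_rot: [[-0.843, 0.537, -0.005], [0.537, 0.843, -0.004], [0.001, -0.006, -1.0]]
wrist_force: [-0.4, -0.5, 0.0]
gripper_width: 0.998
```

play_rows([
  [[0,0,0,0,0],[1,0,0,0,0],[1,0,0,0,0],[1,0,0,0,0],[1,0,0,0,0]],
])

```text
time_s: 3.07
tcp_pos: [0.4858, 0.2968, 0.0259]
ee_rot: [[-0.844, 0.536, 0.003], [0.536, 0.844, 0.003], [-0.001, 0.004, -1.0]]
wrist_force: [0.7, 0.7, -0.6]
gripper_width: 0.781
```

play_rows([
  [[1,0,0,0,0],[1,0,0,0,0],[1,0,0,0,0],[1,0,0,0,0],[1,0,0,0,0]],
])

```text
time_s: 3.48
tcp_pos: [0.485, 0.2962, 0.0243]
ee_rot: [[-0.844, 0.536, 0.001], [0.536, 0.844, 0.001], [-0.0, 0.001, -1.0]]
wrist_force: [-1.3, 0.0, 5.4]
gripper_width: 0.57
```

play_rows([
  [[1,0,0,0.04,0],[1,0,0,0.08,0],[1,0,0,0.12,0],[1,0,0,0.16,0],[1,0,0,0.176,0]],
])

```text
time_s: 3.9
tcp_pos: [0.4866, 0.2972, 0.2055]
ee_rot: [[-0.845, 0.535, 0.007], [0.535, 0.845, 0.006], [-0.003, 0.009, -1.0]]
wrist_force: [0.2, 0.3, -0.1]
gripper_width: 0.569
```

play_rows([
  [[1,0.019,-0.04,0,0.1],[1,0.019,-0.08,0,0.2],[1,0.019,-0.12,0,0.3],[1,0.019,-0.16,0,0.4],[1,0.019,-0.19,0,0.51]],
])

```text
time_s: 4.32
tcp_pos: [0.5025, 0.1032, 0.199]
ee_rot: [[-0.999, 0.052, -0.002], [0.052, 0.999, -0.001], [0.002, -0.001, -1.0]]
wrist_force: [0.2, -0.3, 0.1]
gripper_width: 0.569
```

play_rows([
  [[1,0.01,-0.04,0,0],[1,0.019,-0.07,0,0],[1,0.019,-0.087,0,0],[1,0.019,-0.087,0,0],[1,0.019,-0.087,0,0]],
])

```text
time_s: 4.73
tcp_pos: [0.5223, 0.0181, 0.199]
ee_rot: [[-0.998, 0.058, -0.001], [0.058, 0.998, 0.0], [0.001, -0.0, -1.0]]
wrist_force: [-0.1, 0.3, -0.3]
gripper_width: 0.57
```

Run:
```python
from h import *
s=sense();cal=get_calibration("wrist");t=capture("wrist");cv2.imwrite("pics/w2.png",t)
print(s["tcp_pos"],s["ee_rot"].round(3).tolist(),s["gripper_width"])
```

```text
[0.52228661 0.01805822 0.198997  ] [[-0.998, 0.058, -0.001], [0.058, 0.998, 0.0], [0.001, -0.0, -1.0]] 0.569832340387318
```

View pics/w2.png

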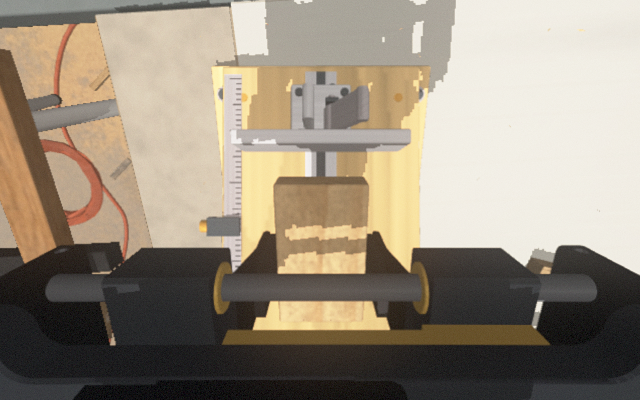

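Wrist view: the bar's uphill face foot is at row ~151, its ends at columns 231 and 411, and the clip's downhill edge at row ~217 (columns 207–240). I'll measure these on the bed plane.

```bash
cat >> h.py <<'E'
S=np.radians(18);TH=np.radians(-3.2);R2=np.array([[np.cos(TH),-np.sin(TH)],[np.sin(TH),np.cos(TH)]]);T2=np.array([.5282,.0185])
def bed(s,y,n=0):
    p=np.array([-.125+s*np.cos(S)-n*np.sin(S),y,.03+s*np.sin(S)+n*np.cos(S)]);return np.r_[R2@p[:2]+T2,p[2]]
B0=bed(0,0);BR=np.c_[bed(1,0)-B0,bed(0,1)-B0,bed(0,0,1)-B0]
def onbed(cal,u,v,n): return (onplane(cal,u,v,n=BR[:,2],p=bed(0,0,n))-B0)@BR*1000
def vedges(im,c0,c1,r0,r1,k=8):
    p=cv2.GaussianBlur(im,(3,3),0)[:,c0:c1].astype(float).mean((1,2));g=np.gradient(p)
    return [(r,round(float(g[r]),1)) for r in range(r0,r1) if abs(g[r])>=k and abs(g[r])>=abs(g[r-1]) and abs(g[r])>=abs(g[r+1])]
def hedges(im,r0,r1,c0,c1,k=8): return vedges(im.transpose(1,0,2),r0,r1,c0,c1,k)
E
python3 - <<'E'
from h import *
cal=get_calibration("wrist");t=cv2.imread("pics/w2.png")
print("clip rows",vedges(t,212,226,200,250,5)," at230:",vedges(t,234,239,200,250,5))
for a,b in((246,252),(262,274),(290,300),(345,360),(380,400)): print("bar",a,vedges(t,a,b,115,170,5))
print("bar ends",hedges(t,132,138,215,430)); print("bed edges", hedges(t,180,195,200,445))
print("block",hedges(t,190,200,260,385),vedges(t,290,350,165,200))
for n,uv in((0,(240,151)),(0,(320,151)),(.044,(240,141)),(.044,(400,141)),(.044,(231,136)),(.044,(411,136)),(0,(220,217)),(.004,(220,217)),(.010,(220,217))):print(n,uv,onbed(cal,*uv,n).round(1))
E
```

```text
clip rows [(216, -28.5), (236, 28.2), (247, -50.8)]  at230: [(202, -12.6), (204, 11.6), (207, -15.6), (210, 14.3), (213, -25.4), (216, -11.0), (236, 33.4), (239, -7.8), (241, 11.4), (244, -13.2), (246, 14.3), (249, -13.5)]
bar 246 [(115, -6.3), (142, -15.9), (145, 20.8), (151, 12.8)]
bar 262 [(130, 6.6), (140, 18.6), (143, -20.4), (151, 11.8)]
bar 290 [(142, -17.8), (145, 16.1), (151, 7.4)]
bar 345 [(125, 7.5), (129, 13.1), (143, -19.7), (151, 11.2)]
bar 380 [(130, 11.2), (142, -17.5), (145, 20.7), (151, 8.3)]
bar ends [(218, 9.9), (231, 8.7), (236, -21.1), (411, 10.4)]
bed edges [(242, 10.5), (273, -25.4), (368, 19.0), (420, 8.6)]
block [(273, -28.9), (369, 19.8)] [(176, -28.9), (184, 11.9)]
0 (240, 151) [ 83.4 -77.    0. ]
0 (320, 151) [83.4 -0.3 -0. ]
0.044 (240, 141) [ 82.8 -65.1  44. ]
0.044 (400, 141) [82.9 64.8 44. ]
0.044 (231, 136) [ 78.8 -72.4  44. ]
0.044 (411, 136) [78.8 73.7 44. ]
0 (220, 217) [146.6 -95.8  -0. ]
0.004 (220, 217) [146.4 -94.5   4. ]
0.01 (220, 217) [146.1 -92.5  10. ]
```

Run:
```python
import cv2
t=cv2.imread("pics/w2.png");cv2.imwrite("pics/w2c.png",cv2.resize(t[60:240,195:435],None,fx=3.3,fy=3.3,interpolation=cv2.INTER_CUBIC))
```

```text
(no output)
```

View pics/w2c.png

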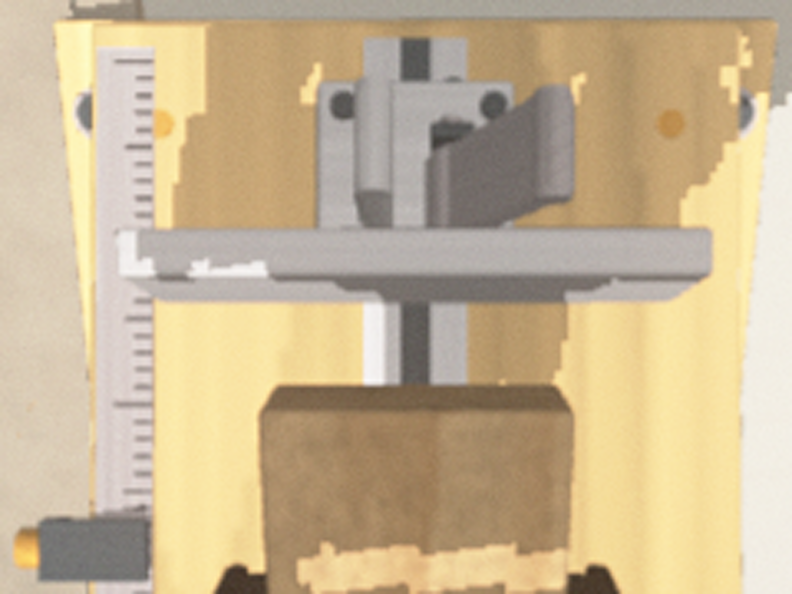

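The geometry agrees to within about 0.5 mm: face foot at s=83.4, clip at s≈146.2, so about 63 mm of travel. Now lowering the offcut onto the bed, letting it pivot in the grip.

play_rows([
  [[1,0.001,0.001,-0.04,0],[1,0.001,0.001,-0.07,0],[1,0.001,0.001,-0.085,0],[1,0.001,0.001,-0.087,0],[1,0.001,0.001,-0.089,0]],
])

```text
time_s: 5.2
tcp_pos: [0.5237, 0.0209, 0.1102]
ee_rot: [[-0.999, 0.054, -0.001], [0.054, 0.999, -0.001], [0.001, -0.001, -1.0]]
wrist_force: [0.7, -0.7, 0.3]
gripper_width: 0.571
```

play_rows([
  [[1,0,0,-0.003,0],[1,0,0,-0.006,0],[1,0,0,-0.009,0],[1,0,0,-0.011,0],[1,0,0,-0.011,0]],
])

```text
time_s: 5.62
tcp_pos: [0.5241, 0.0207, 0.101]
ee_rot: [[-0.998, 0.055, 0.002], [0.055, 0.998, 0.001], [-0.002, 0.001, -1.0]]
wrist_force: [-2.4, 2.6, 4.4]
gripper_width: 0.571
```

play_rows([
  [[1,0,-0.001,-0.002,0],[1,0,-0.001,-0.004,0],[1,0,-0.001,-0.005,0],[1,0,-0.001,-0.006,0],[1,0,-0.001,-0.006,0]],
])

```text
time_s: 6.03
tcp_pos: [0.5242, 0.0196, 0.0951]
ee_rot: [[-0.998, 0.055, 0.002], [0.055, 0.998, 0.001], [-0.002, 0.001, -1.0]]
wrist_force: [-3.2, 2.6, 4.3]
gripper_width: 0.57
```

Run:
```python
from h import *
s=sense();t=capture("wrist");cv2.imwrite("pics/w3.png",t)
u=capture("scene");
a=t[60:300,140:500];b=cv2.resize(u[145:265,305:465],None,fx=2,fy=2)
cv2.imwrite("pics/w3c.png",np.hstack([cv2.resize(a,(480,320)),cv2.resize(b,(320,320))]))
print(s["tcp_pos"],s["wrist_force"])
```

```text
[0.52418488 0.01960441 0.09514377] [-3.21981226  2.64263705  4.26877632]
```

View pics/w3c.png

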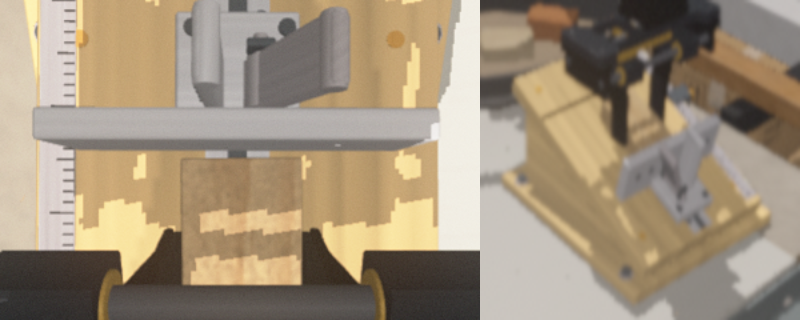

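The offcut has pivoted almost flat, with about 5 mm of gap to the bar. Pressing a bit further, then sliding it downhill to contact.

play_rows([
  [[1,0,0,-0.0015,0],[1,0,0,-0.002,0],[1,-0.002,0,-0.0025,0],[1,-0.004,0,-0.003,0],[1,-0.004,0,-0.003,0]],
])

```text
time_s: 6.55
tcp_pos: [0.5209, 0.0191, 0.0917]
ee_rot: [[-0.998, 0.055, 0.004], [0.055, 0.998, 0.001], [-0.004, 0.001, -1.0]]
wrist_force: [-0.8, 1.1, 5.5]
gripper_width: 0.571
```

play_rows([
  [[1,-0.001,0,-0.0003,0],[1,-0.002,0,-0.0006,0],[1,-0.002,0,-0.0006,0],[1,-0.003,0,-0.001,0],[1,-0.003,0,-0.001,0]],
])

```text
time_s: 6.97
tcp_pos: [0.5207, 0.0192, 0.0917]
ee_rot: [[-0.998, 0.055, 0.009], [0.055, 0.999, 0.001], [-0.009, 0.002, -1.0]]
wrist_force: [4.3, -2.3, 5.7]
gripper_width: 0.57
```

Run:
```python
from h import *
s=sense();cal=get_calibration("wrist");t=capture("wrist");cv2.imwrite("pics/w4.png",t)
print(s["tcp_pos"],s["wrist_force"])
print(proj(cal,[bed(.083,0),bed(.083,.03,.044),bed(.083,0,.02)]))
for a,b in((285,300),(305,325),(335,350)): print(vedges(t,a,b,115,215,5))
```

```text
[0.52070665 0.01917293 0.09167687] [ 4.27933207 -2.27600108  5.69803549]
[[319.61871592 177.93225509]
 [383.20798254 171.23161638]
 [319.51658898 175.29714386]]
[(131, -16.3), (150, 10.1), (173, -17.8), (178, 10.3)]
[(150, 7.9), (173, -17.6), (179, 8.2), (214, 7.2)]
[(149, 22.5), (173, -18.1), (178, 10.2), (214, 13.3)]
```

Contact with the stop is felt (4 N). Letting go and rising.

play_rows([
  [[0,0,0,0.001,0],[0,0,0,0.002,0],[0,0,0,0.002,0],[0,0,0,0.003,0],[0,0,0,0.003,0]],
])

```text
time_s: 7.43
tcp_pos: [0.5162, 0.0187, 0.0923]
ee_rot: [[-0.998, 0.056, -0.001], [0.056, 0.998, -0.0], [0.001, -0.0, -1.0]]
wrist_force: [-1.0, 0.9, -0.2]
gripper_width: 0.863
```

play_rows([
  [[0,0,0,0.0,0],[0,0,0,0.02,0],[0,0,0,0.05,0],[0,0,0,0.08,0],[0,0,0,0.11,0]],
])

```text
time_s: 7.85
tcp_pos: [0.5162, 0.0188, 0.2035]
ee_rot: [[-0.998, 0.056, -0.001], [0.056, 0.998, -0.0], [0.001, -0.001, -1.0]]
wrist_force: [1.5, 0.5, -0.7]
gripper_width: 0.998
```

play_rows([
  [[0,-0.03,0,0,0],[0,-0.06,0,0,0],[0,-0.08,0,0,0],[0,-0.08,0,0,0],[0,-0.08,0,0,0]],
])

```text
time_s: 8.27
tcp_pos: [0.4361, 0.0188, 0.2031]
ee_rot: [[-0.998, 0.055, 0.001], [0.055, 0.998, 0.0], [-0.001, 0.0, -1.0]]
wrist_force: [1.3, -0.3, 1.0]
gripper_width: 0.999
```

Run:
```python
from h import *
s=sense();cal=get_calibration("wrist");t=capture("wrist");cv2.imwrite("pics/w5.png",t)
u=capture("scene")
b=u[145:265,305:465]
cv2.imwrite("pics/w5c.png",np.hstack([cv2.resize(t,(480,300)),cv2.resize(b,(320,300),interpolation=cv2.INTER_CUBIC)]))
print(s["tcp_pos"],s["wrist_force"],s["gripper_width"])
```

```text
[0.43614057 0.01883619 0.20305231] [ 1.25858463 -0.27797586  0.95875202] 0.9991497301031247
```

View pics/w5c.png

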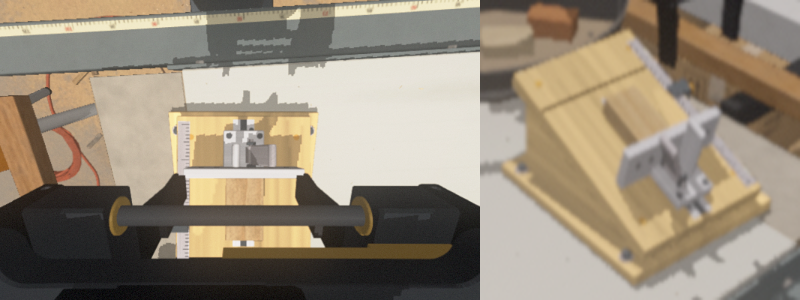

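The offcut lies flat against the bar, let go of. Now bringing the fingers down beside post and lever, downhill of the bar.

play_rows([
  [[0,0.005,0.0065,0,0],[0,0.005,0.0065,0,0],[0,0.005,0.0065,-0.02,0],[0,0.005,0.0065,-0.04,0],[0,0.005,0.0065,-0.06,0]],
])

```text
time_s: 8.78
tcp_pos: [0.4427, 0.0258, 0.1418]
ee_rot: [[-0.998, 0.056, 0.001], [0.056, 0.998, 0.0], [-0.001, 0.0, -1.0]]
wrist_force: [-0.6, 1.1, -1.0]
gripper_width: 1.004
```

play_rows([
  [[0,0,0,-0.015,0],[0,0,0,-0.03,0],[0,0,0,-0.045,0],[0,0,0,-0.059,0],[0,0,0,-0.059,0]],
])

```text
time_s: 9.2
tcp_pos: [0.4406, 0.0249, 0.0809]
ee_rot: [[-0.998, 0.056, -0.006], [0.056, 0.998, -0.002], [0.006, -0.003, -1.0]]
wrist_force: [-1.0, -0.1, 0.6]
gripper_width: 1.0
```

Run:
```python
from h import *
s=sense();cal=get_calibration("wrist");t=capture("wrist");cv2.imwrite("pics/w6.png",t)
u=capture("scene");b=u[145:265,305:465]
cv2.imwrite("pics/w6c.png",np.hstack([cv2.resize(t,(480,300)),cv2.resize(b,(320,300),interpolation=cv2.INTER_CUBIC)]))
print(s["tcp_pos"],((s["tcp_pos"]-B0)@BR*1000).round(1),s["wrist_force"])
```

```text
[0.44055361 0.02489465 0.08088674] [51.   1.5 36.9] [-1.01821955 -0.10083702  0.61073204]
```

View pics/w6c.png

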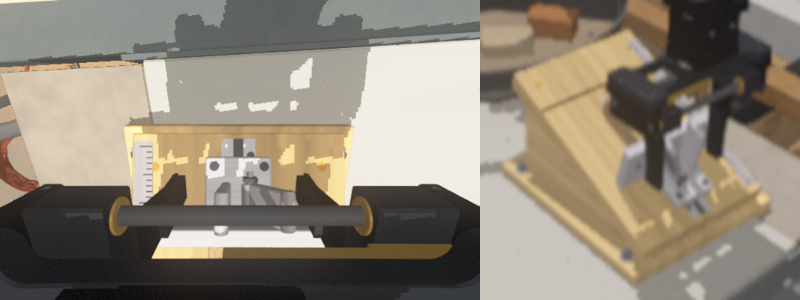

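Fingers straddle post and lever with nothing touching. Pushing uphill slowly along the slope.

play_rows([
  [[0,0.0038,-0.0002,0.0012,0],[0,0.0085,-0.0005,0.0028,0],[0,0.0142,-0.0008,0.0046,0],[0,0.0209,-0.0012,0.0068,0],[0,0.0285,-0.0016,0.0093,0]],
])

```text
time_s: 9.72
tcp_pos: [0.4705, 0.0238, 0.0934]
ee_rot: [[-0.998, 0.056, -0.0], [0.056, 0.998, 0.0], [0.0, 0.0, -1.0]]
wrist_force: [-2.9, 1.6, -0.2]
gripper_width: 0.998
```

play_rows([
  [[0,0.0076,-0.0004,0.0025,0],[0,0.0142,-0.0008,0.0046,0],[0,0.0209,-0.0012,0.0068,0],[0,0.0266,-0.0015,0.0087,0],[0,0.0285,-0.0016,0.0093,0]],
])

```text
time_s: 10.13
tcp_pos: [0.5001, 0.0221, 0.1027]
ee_rot: [[-0.998, 0.056, 0.001], [0.056, 0.998, -0.0], [-0.001, -0.0, -1.0]]
wrist_force: [-3.4, -0.3, 1.9]
gripper_width: 0.998
```

```bash
cat > m.py <<'E'
from h import *
import sys
def sub(img,c0,c1,ra,rb,sign):
    # subpixel row of strongest edge of given sign, per-column, median and line
    g=cv2.cvtColor(img,cv2.COLOR_BGR2GRAY).astype(float);g=cv2.GaussianBlur(g,(3,3),0);d=np.gradient(g,axis=0)*sign
    xs=[];ys=[]
    for c in range(c0,c1):
        p=d[ra:rb,c];i=int(p.argmax())
        if p[i]<5 or i in(0,len(p)-1):continue
        a,b,e=p[i-1:i+2];xs.append(c);ys.append(ra+i+.5*(a-e)/(a-2*b+e))
    xs=np.array(xs);ys=np.array(ys);k=abs(ys-np.median(ys))<2
    return np.polyfit(xs[k],ys[k],1),k.sum()
E
python3 - <<'E'
from m import *
s=sense();u=capture("top");cv2.imwrite("pics/t1.png",u);v=capture("scene");cv2.imwrite("pics/s1.png",v)
print(s["tcp_pos"],((s["tcp_pos"]-B0)@BR*1000).round(1),s["wrist_force"])
cal=get_calibration("top");w=cv2.imread("pics/t1.png")
a=cv2.resize(u[165:235,335:425],None,fx=4.4,fy=4.4,interpolation=cv2.INTER_CUBIC)
b=cv2.resize(v[150:235,360:460],None,fx=4,fy=3.62,interpolation=cv2.INTER_CUBIC)
cv2.imwrite("pics/t1c.png",np.hstack([a[:307],b[:307]]))
E
```

```text
[0.50013875 0.02206366 0.10273221] [114.5   2.   39.3] [-3.43954456 -0.27259337  1.88190767]
```

View pics/t1c.png

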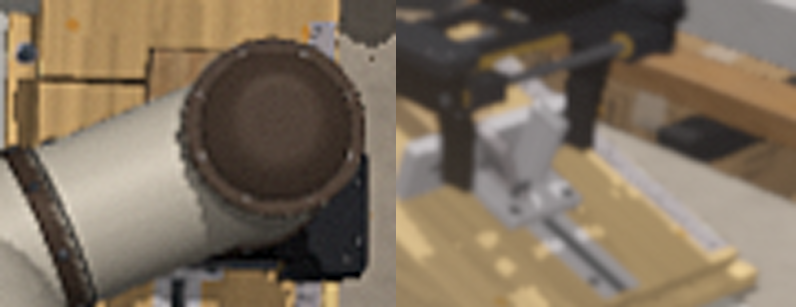

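The arm hides the top view; the scene view shows the stop pushed up with fingers behind the bar. I'll track the saddle's downhill edge in the wrist view against the earlier travel-0 picture.

```bash
cat >> m.py <<'E'
def tcpT(p,R): M=np.eye(4);M[:3,:3]=R;M[:3,3]=p;return M
def calat(p,R):
    s=sense();c=dict(get_calibration("wrist"));X=np.linalg.inv(tcpT(s["tcp_pos"],s["ee_rot"]))@np.array(c["T"])
    c["T"]=tcpT(p,R)@X;return c
E
python3 - <<'E'
from m import *
s=sense();cal=get_calibration("wrist");t=capture("wrist");cv2.imwrite("pics/w7.png",t)
c2=calat([.52228661,.01805822,.198997],np.array([[-.9983,.058,-.001],[.058,.9983,0],[.001,0,-1]]))
w2=cv2.imread("pics/w2.png")
(k,n)=sub(w2,380,400,147,156,1);print("foot L",onbed(c2,390,np.polyval(k,390),0).round(2),k,n)
(k,n)=sub(w2,255,275,147,156,1);print("foot R",onbed(c2,265,np.polyval(k,265),0).round(2),n)
(k,n)=sub(w2,212,226,211,221,-1);print("clip",onbed(c2,219,np.polyval(k,219),.002).round(2),n)
(k,n)=sub(w2,209,234,211,221,-1);print("clip",onbed(c2,221,np.polyval(k,221),.002).round(2),k,n)
print("saddle w2",vedges(w2,296,303,70,100,4))
for r in(84,85,86):print(r,onbed(c2,300,r,.011).round(1))
print("tcp",((s["tcp_pos"]-B0)@BR*1000).round(2),s["wrist_force"])
for sh in(20,50,53,56):
    print(sh,proj(cal,[bed(.02+sh/1000,-.018,.011),bed(.02+sh/1000,.018,.011),bed(.02+sh/1000,0,.011)]).round(0).tolist())
cv2.imwrite("pics/w7c.png",np.vstack([cv2.resize(t[100:290,160:480],(800,475)) ]))
E
```

```text
foot L [83.27 65.97  0.  ] [-3.00646020e-02  1.62628289e+02] 20
foot R [ 83.33 -53.77   0.  ] 20
clip [145.27 -96.91   2.  ] 14
clip [144.87 -95.02   2.  ] [-8.72237500e-02  2.34880473e+02] 23
saddle w2 [(84, 4.0), (88, -23.0), (96, 25.7)]
84 [ 23.1 -19.4  11. ]
85 [ 24.  -19.4  11. ]
86 [ 24.9 -19.4  11. ]
tcp [113.84   2.    39.14] [-1.1264636   0.33566551  1.89439741]
20 [[289.0, 138.0], [345.0, 138.0], [317.0, 138.0]]
50 [[289.0, 185.0], [345.0, 185.0], [317.0, 185.0]]
53 [[289.0, 190.0], [345.0, 190.0], [317.0, 190.0]]
56 [[289.0, 195.0], [345.0, 195.0], [317.0, 195.0]]
```

View pics/w7c.png

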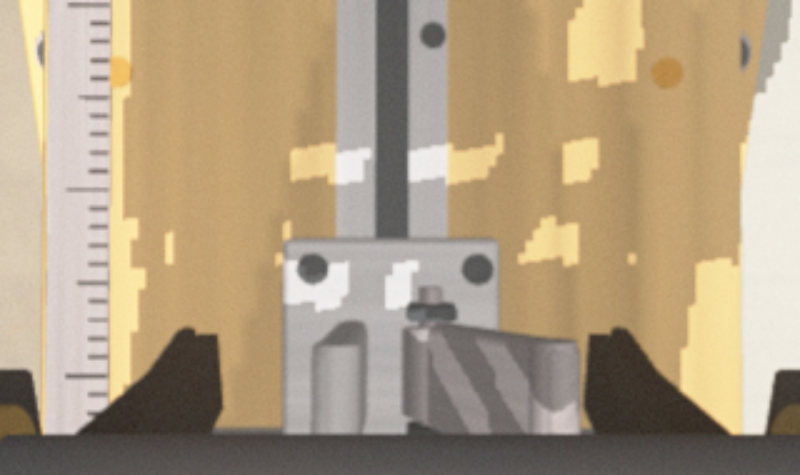

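Wrist view: the saddle's downhill edge is at crop row 240 (image row ~195.7), and the lever is still open to the right. Refining to sub-pixel before the last push.

Run:
```python
from m import *
Rr=np.array([[-.9983,.0575,0],[.0575,.9983,0],[0,0,-1]])
w2,w5,w7=[cv2.imread(f"pics/{n}.png") for n in("w2","w5","w7")]
c2=calat([.52228661,.01805822,.198997],Rr);c5=calat([.43614057,.01883619,.20305231],Rr);c7=get_calibration("wrist")
for nm,w,c in(("w2",w2,c2),("w5",w5,c5),("w7",w7,c7)):
    e=.0237 if nm!="w7" else .0763
    for y in(-.016,.016):
        u,v=proj(c,[bed(e,y,.011)])[0];a=int(u);r=int(round(v))
        try:
            k,n=sub(w,a-5,a+6,r-5,r+6,1 if nm!="x" else -1);print(nm,y,onbed(c,a,np.polyval(k,a),.011).round(2),n, end=" ")
        except Exception as x:print(nm,"none",end=" ")
        print([round(float(z)) for z in cv2.cvtColor(w,cv2.COLOR_BGR2GRAY)[r-6:r+7,a-4:a+5].mean(1)],r)
    for y in(-.05,.05):
        u,v=proj(c,[bed(.083,y,0)])[0]; print(nm,"foot pred",u.round(),v.round(1)) if nm=="w5" else 0
g=cv2.cvtColor(w2,cv2.COLOR_BGR2GRAY)
print(g[208:224,206:242:3])
```

```text
w2 none [171, 171, 170, 169, 168, 161, 156, 158, 161, 154, 139, 131, 131] 84
w2 0.016 [24.09 15.65 11.  ] 11 [160, 160, 160, 160, 160, 157, 153, 168, 176, 173, 167, 160, 156] 84
w5 -0.016 [ 23.14 -16.44  11.  ] 11 [163, 161, 160, 158, 150, 180, 222, 224, 201, 182, 171, 169, 174] 175
w5 0.016 [23.1  15.23 11.  ] 11 [156, 151, 140, 134, 133, 168, 209, 214, 203, 193, 175, 155, 151] 175
w5 foot pred 278.0 231.8
w5 foot pred 372.0 231.7
w7 -0.016 [ 76.92 -16.54  11.  ] 11 [162, 162, 162, 162, 154, 143, 151, 170, 182, 183, 179, 175, 165] 196
w7 0.016 [76.91 15.93 11.  ] 11 [160, 161, 160, 160, 151, 139, 149, 169, 182, 184, 183, 181, 179] 196
[[206 207 206 204 206 204 212 203 214 170 169 176]
 [206 206 205 206 206 206 211 203 212 172 172 180]
 [203 203 206 205 206 204 209 203 212 203 216 213]
 [207 205 207 207 206 203 212 205 214 210 216 212]
 [202 204 206 207 205 205 205 207 212 205 210 204]
 [202 203 207 206 207 202 207 203 213 183 164 159]
 [206 202 206 205 205 205 211 182 187 148 125 155]
 [204 203 203 206 206 197 178 150 155 148 147 175]
 [199 169 165 159 185 181 139 133 136 137 140 150]
 [190 122 110 103 143 138 116 117 118 118 112 129]
 [168 112 110 110 117 114 112 115 114 114 116 103]
 [147 119 121 117 120 118 117 118 122 120 120  98]
 [119 118 118 117 119 124 116 119 115 117 122 105]
 [115 116 116 117 119 118 119 117 121 114 120 104]
 [122 115 121 115 115 118 117 114 116 120 116 105]
 [134 116 118 116 118 118 114 115 118 119 125  96]]
  return _methods._mean(a, axis=axis, dtype=dtype,
  ret = ret.dtype.type(ret / rcount)
```

play_rows([
  [[0,0.002,-0.0001,0.0007,0],[0,0.0045,-0.0002,0.0015,0],[0,0.0068,-0.0004,0.0022,0],[0,0.0078,-0.0005,0.0025,0],[0,0.0078,-0.0005,0.0025,0]],
])

```text
time_s: 10.7
tcp_pos: [0.5068, 0.0216, 0.1048]
ee_rot: [[-0.998, 0.056, 0.0], [0.056, 0.998, -0.0], [-0.0, -0.0, -1.0]]
wrist_force: [-3.5, 0.3, 1.7]
gripper_width: 1.004
```

Run:
```python
from m import *
s=sense();c=get_calibration("wrist");t=capture("wrist");cv2.imwrite("pics/w8.png",t);v=capture("scene");cv2.imwrite("pics/s8.png",v)
print("tcp",((s["tcp_pos"]-B0)@BR*1000).round(2),s["wrist_force"])
for y in(-.016,.016):
    u,r=proj(c,[bed(.0845,y,.011)])[0];a=int(u);r=int(round(r));k,n=sub(t,a-5,a+6,r-6,r+7,1);print(onbed(c,a,np.polyval(k,a),.011).round(2))
P=lambda *a:proj(c,[bed(*a)])[0].round(1)
print("clip edge pred",P(.1457,-.062,.002),P(.1457,-.092,.002),"bar end top up",P(.1457,-.074,.044),"down",P(.1337,-.074,.044),"foot",P(.1457,-.074,0))
sc=get_calibration("scene");print("scene clip",proj(sc,[bed(.1457,-.077,.002),bed(.1457,-.074,.044)]).round())
a=cv2.resize(t[190:350,180:380],None,fx=2.4,fy=2.4,interpolation=cv2.INTER_CUBIC)
b=cv2.resize(v[150:230,370:440],None,fx=4.5,fy=4.8,interpolation=cv2.INTER_CUBIC)
cv2.imwrite("pics/w8c.png",np.hstack([a,b]))
```

```text
tcp [121.5    1.94  39.16] [-3.50123677  0.29505079  1.71161402]
[ 85.07 -16.55  11.  ]
[85.05 15.93 11.  ]
clip edge pred [223.6 288.4] [178.2 288.5] bar end top up [174.4 311.6] down [174.7 288.5] foot [206.6 287.6]
scene clip [[402. 184.]
 [406. 172.]]
```

View pics/w8c.png

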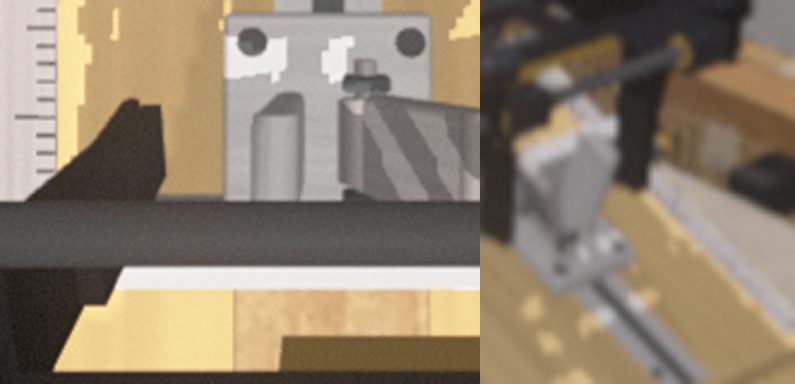

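Wrist view: through the gap below the rod the bar's bright top ends at crop row 290 (image row ~310.5), with the offcut right behind it. I'll convert that edge to a bed coordinate.

Run:
```python
from m import *
c=get_calibration("wrist");s=sense();t=capture("wrist");cv2.imwrite("pics/w9.png",t)
print("tcp",((s["tcp_pos"]-B0)@BR*1000).round(2),s["wrist_force"])
for a,b in((236,272),(284,296),(300,350)):
    k,n=sub(t,a,b,304,318,-1);m=(a+b)/2;print("top-up edge",onbed(c,m,np.polyval(k,m),.044).round(2),n)
for u in(294,352):
    r=int(proj(c,[bed(.0845,0,.011)])[0][1]);
    k,n=sub(t,u-5,u+6,r-6,r+7,1);print("saddle",onbed(c,u,np.polyval(k,u),.011).round(2))
Rr=np.array([[-.9983,.0575,0],[.0575,.9983,0],[0,0,-1]])
g=lambda n:cv2.imread(f"pics/{n}.png")
c2=calat([.52228661,.01805822,.198997],Rr);c5=calat([.43614057,.01883619,.20305231],Rr);c4=calat([.52070665,.01917293,.09167687],np.array([[-.998,.055,.009],[.055,.999,.001],[-.009,.002,-1]]))
for nm,cc in(("w2",c2),("w5",c5),("w4",c4)):
    w=cv2.cvtColor(g(nm),cv2.COLOR_BGR2GRAY)
    for y in(-.05,.05):
        u,r=proj(cc,[bed(.083,y,.044)])[0];a=int(u);r=int(round(r));print(nm,y,a,r,w[r-5:r+9,a-4:a+5].mean(1).round().astype(int).tolist(), "s/row",round(onbed(cc,a,r+1,.044)[0]-onbed(cc,a,r,.044)[0],2), "s(r)",onbed(cc,a,r,.044)[0].round(2))
```

```text
tcp [121.45   1.98  39.17] [-1.51541559  0.47217169  1.20464128]
top-up edge [144.96 -32.45  44.  ] 36
top-up edge [144.96 -13.62  44.  ] 12
top-up edge [144.96   4.7   44.  ] 50
saddle [ 85.12 -14.62  11.  ]
saddle [84.96 22.31 11.  ]
w2 -0.05 259 141 [180, 183, 188, 199, 204, 227, 240, 221, 187, 185, 185, 185, 183, 183] s/row 0.81 s(r) 82.75
w2 0.05 382 141 [180, 180, 180, 180, 181, 176, 164, 136, 128, 154, 176, 183, 182, 182] s/row 0.81 s(r) 82.88
w5 -0.05 270 237 [233, 233, 232, 232, 235, 231, 220, 220, 220, 220, 220, 219, 220, 220] s/row 0.91 s(r) 83.42
w5 0.05 380 236 [230, 229, 230, 230, 231, 231, 216, 199, 204, 204, 206, 205, 204, 205] s/row 0.91 s(r) 82.61
w4 -0.05 212 171 [178, 176, 175, 175, 173, 166, 154, 133, 115, 116, 116, 113, 117, 149] s/row 0.47 s(r) 83.02
w4 0.05 425 171 [179, 178, 178, 179, 179, 175, 165, 144, 121, 115, 114, 113, 114, 126] s/row 0.47 s(r) 82.94
```

At present the face reads about 61.3 mm of travel against a target of ~62.4. Pushing 1.1 mm more, centring on the stop, then closing in stages.

play_rows([
  [[0,0.0006,-0.0008,0.0002,0],[0,0.0011,-0.0015,0.0003,0],[0.1,0.0011,-0.0015,0.0003,0],[0.2,0.0011,-0.0015,0.0003,0],[0.3,0.0011,-0.0015,0.0003,0]],
])

```text
time_s: 11.27
tcp_pos: [0.5076, 0.0199, 0.105]
ee_rot: [[-0.998, 0.056, -0.0], [0.056, 0.998, -0.0], [0.0, -0.0, -1.0]]
wrist_force: [-1.2, 0.2, 0.4]
gripper_width: 0.851
```

play_rows([
  [[0.3,0,0,0,0],[0.3,0,0,0,0],[0.4,0,0,0,0],[0.4,0,0,0,0],[0.4,0,0,0,0]],
])

```text
time_s: 11.68
tcp_pos: [0.5079, 0.0211, 0.1055]
ee_rot: [[-0.998, 0.055, 0.001], [0.055, 0.998, 0.001], [-0.001, 0.001, -1.0]]
wrist_force: [-3.5, 6.0, 4.6]
gripper_width: 0.616
```

```bash
cat > chk.py <<'E'
from m import *
import sys
c=get_calibration("wrist");s=sense();t=capture("wrist");cv2.imwrite(f"pics/{sys.argv[1]}.png",t)
print("tcp",((s["tcp_pos"]-B0)@BR*1000).round(2),s["wrist_force"].round(1),s["gripper_width"])
for a,b in((240,272),(284,296),(300,350)):
    k,n=sub(t,a,b,304,320,-1);m=(a+b)/2;print("top-up",onbed(c,m,np.polyval(k,m),.044).round(2),n)
for u in(294,352):
    r=int(proj(c,[bed(.0855,0,.011)])[0][1])
    k,n=sub(t,u-5,u+6,r-6,r+7,1);print("saddle",onbed(c,u,np.polyval(k,u),.011).round(2))
E
python3 chk.py w10
```

```text
tcp [122.85   1.48  39.51] [-3.5  6.   4.6] 0.616458869683236
top-up [145.92 -31.97  44.  ] 7
top-up [145.85 -14.15  44.  ] 12
top-up [146.18   4.21  44.  ] 50
saddle [ 86.23 -15.09  11.  ]
saddle [86.11 21.9  11.  ]
```

play_rows([
  [[0.45,0,0,0,0],[0.5,0,0,0,0],[0.5,0,0,0,0],[0.55,0,0,0,0],[0.55,0,0,0,0]],
])

```text
time_s: 12.15
tcp_pos: [0.5081, 0.0216, 0.1058]
ee_rot: [[-0.998, 0.055, 0.002], [0.055, 0.998, 0.002], [-0.002, 0.002, -1.0]]
wrist_force: [-3.0, 1.5, 2.4]
gripper_width: 0.469
```

```bash
python3 chk.py w11
```

```text
tcp [123.06   1.97  39.69] [-3.   1.5  2.4] 0.46942906869412554
top-up [136.77 -31.57  44.  ] 3
top-up [146.27 -13.69  44.  ] 12
top-up [146.29   4.69  44.  ] 50
saddle [ 86.36 -14.6   11.  ]
saddle [86.3  22.43 11.  ]
```

play_rows([
  [[0.6,0,0,0,0],[0.6,0,0,0,0],[0.65,0,0,0,0],[0.65,0,0,0,0],[0.65,0,0,0,0]],
])

```text
time_s: 12.62
tcp_pos: [0.5079, 0.02, 0.1051]
ee_rot: [[-0.998, 0.055, 0.001], [0.055, 0.998, -0.0], [-0.001, -0.0, -1.0]]
wrist_force: [-1.3, 0.5, 0.7]
gripper_width: 0.358
```

```bash
python3 chk.py w12
```

```text
tcp [122.72   0.34  39.05] [-1.3  0.5  0.7] 0.35842250238454304
top-up [147.46 -32.99  44.  ] 9
top-up [146.19 -15.22  44.  ] 8
top-up [146.39   3.09  44.  ] 50
saddle [ 86.51 -16.25  11.  ]
saddle [86.42 20.65 11.  ]
```

play_rows([
  [[0.8,0,0,0,0],[1,0,0,0,0],[1,0,0,0,0],[1,0,0,0,0],[1,0,0,0,0]],
])

```text
time_s: 13.08
tcp_pos: [0.5069, 0.0185, 0.1047]
ee_rot: [[-0.998, 0.056, -0.002], [0.056, 0.998, -0.002], [0.002, -0.002, -1.0]]
wrist_force: [-0.7, -6.6, 1.3]
gripper_width: 0.314
```

```bash
python3 chk.py w13
python3 - <<'E'
from m import *
t=cv2.imread("pics/w13.png");v=capture("scene")
a=cv2.resize(t[180:350,180:440],None,fx=2,fy=2,interpolation=cv2.INTER_CUBIC)
b=cv2.resize(v[150:230,370:440],(270,340),interpolation=cv2.INTER_CUBIC)
cv2.imwrite("pics/w13c.png",np.hstack([a,b]))
E
```

```text
tcp [121.73  -1.21  38.99] [-0.7 -6.6  1.3] 0.31445948507759347
top-up [146.72 -34.53  44.  ] 8
top-up [145.37 -16.76  44.  ] 3
top-up [145.4    1.53  44.  ] 50
saddle [ 85.49 -17.86  11.  ]
saddle [85.46 19.05 11.  ]
```

View pics/w13c.png

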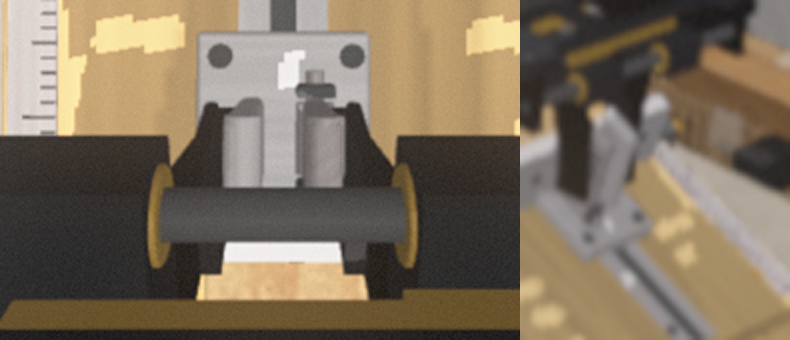

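The lever is shut: lever and post stand parallel, pinched at 27.4 mm. Relaxing the sideways strain and re-checking after settling.

play_rows([
  [[1,0.0005,-0.001,0,0],[1,0.001,-0.0015,0.0003,0],[1,0.001,-0.0015,0.0003,0],[1,0.001,-0.0015,0.0003,0],[1,0.001,-0.0015,0.0003,0]],
])

```text
time_s: 13.6
tcp_pos: [0.5082, 0.0183, 0.1051]
ee_rot: [[-0.998, 0.056, -0.001], [0.056, 0.998, -0.0], [0.001, -0.001, -1.0]]
wrist_force: [-4.3, -0.5, 1.9]
gripper_width: 0.316
```

```bash
python3 chk.py w14
python3 - <<'E'
from m import *
v=capture("scene");cv2.imwrite("pics/s14.png",v);sc=get_calibration("scene")
P=lambda *a:proj(sc,[bed(*a)])[0].round(1).tolist()
print("clip ",P(.1457,-.062,.002),P(.1457,-.092,.002),P(.1637,-.062,.002),"bar end up-top",P(.1457,-.074,.044),"up-foot",P(.1457,-.074,0),"dn-foot",P(.1337,-.074,0))
cv2.imwrite("pics/s14c.png",cv2.resize(v[155:205,380:450],None,fx=10,fy=10,interpolation=cv2.INTER_CUBIC))
E
```

```text
tcp [123.06  -1.28  38.99] [-4.3 -0.5  1.9] 0.316436007000377
top-up [148.08 -34.59  44.  ] 8
top-up [146.61 -16.83  44.  ] 3
top-up [146.72   1.47  44.  ] 50
saddle [ 86.8  -17.87  11.  ]
saddle [86.77 19.04 11.  ]
clip  [397.5, 185.7] [406.0, 182.5] [392.9, 181.3] bar end up-top [405.6, 171.8] up-foot [400.7, 185.0] dn-foot [403.8, 187.9]
```

View pics/s14c.png

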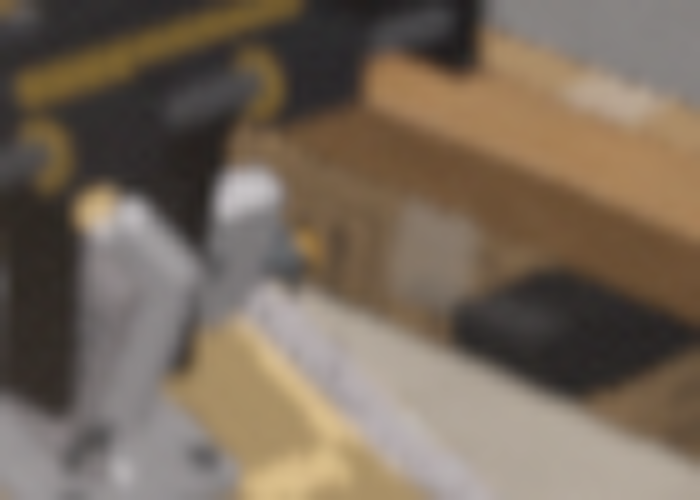

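The scene view shows the clip (grey with brass screw, ~(300,250) in the crop) right beside the bar's end. The stop follows the tool slightly, so I'll settle and re-measure.

play_rows([
  [[1,-0.0005,0,-0.0001,0],[1,-0.0005,0,-0.0001,0],[1,-0.0005,0,-0.0001,0],[1,-0.0005,0,-0.0001,0],[1,-0.0005,0,-0.0001,0]],
])

```text
time_s: 14.12
tcp_pos: [0.5082, 0.0184, 0.1051]
ee_rot: [[-0.998, 0.056, -0.0], [0.056, 0.998, -0.0], [0.0, -0.0, -1.0]]
wrist_force: [-2.4, -3.2, -0.1]
gripper_width: 0.316
```

```bash
for i in 1 2 3 4; do python3 chk.py w15_$i | grep -v 'top-up.* [0-9]$'; done
```

```text
tcp [123.07  -1.22  39.01] [-2.4 -3.2 -0.1] 0.31592419041027464
top-up [146.72   1.51  44.  ] 50
saddle [ 86.82 -17.82  11.  ]
saddle [86.81 19.09 11.  ]
tcp [123.04  -1.22  39.01] [-2.8 -3.   0. ] 0.31944884225367576
top-up [146.7    1.51  44.  ] 50
saddle [ 86.8  -17.82  11.  ]
saddle [86.78 19.09 11.  ]
tcp [123.    -1.25  39.01] [-2.  -3.2 -0.1] 0.31760511415583054
top-up [146.68   1.51  44.  ] 50
saddle [ 86.75 -17.82  11.  ]
saddle [86.76 19.08 11.  ]
tcp [122.97  -1.25  39.01] [-3.2 -3.2 -0.6] 0.31761287109366243
top-up [146.64   1.51  44.  ] 50
saddle [ 86.73 -17.82  11.  ]
saddle [86.74 19.08 11.  ]
```

```bash
python3 -c "
from station import *
finish_job();s=sense();print(s['time_s'],s['gripper_width'],s['wrist_force'])"
```

```text
the job is handed in; nothing more can be done
the job is handed in; nothing more can be done
```

The job is handed in at about 14.5 s. The 85 mm offcut lies flat on the bed, lower end at the stop. I let go of it, then pushed the stop and offcut up the slope to the index. There I squeezed the lever shut and kept holding.

**Last checks**
- **Grip:** the jaws read about 27.6 mm across lever and post (28 mm expected when shut). The wrist view shows the two parallel and the offcut directly behind the bar.
- **Travel:** the stop measured about 63.0 mm. The clip edge came out at about 62.4 mm ± 0.5, so the stop may sit up to about 1 mm uphill of the index.
- **Forces:** wrist forces stayed within single digits in every reading, and nothing unplanned was touched in the views I had.

**Checks that disagreed or fell short**
- **Stop position:** the stop's travel read 62.7 to 63.7 mm depending on the reference. The clip edge ranged from 62.0 to 63.0 mm depending on how I read its blurred edge.
- **Clip:** I took its position from one wrist picture before the push. At the end I could only confirm it coarsely in the scene view, beside the bar's end.
- **After shutting:** the squeeze first nudged the stop about 0.9 mm downhill, and a 1 mm correction moved it back up about 1.3 mm. So the shut lever let it shift a little under a few newtons. It then drifted less than 0.1 mm over four readings.
- **Other objects:** I did not take a final picture of the tin, small block and stick.

I viewed about 14 pictures, over the budget of 10.

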